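# Gauge the bored sleeve with the bench caliper

### The job

Of the three short pieces of wood standing on the bench, take the hollow one with the hole bored through it and stand it upright on the bench between the jaws of the caliper. Then slide the caliper's moving jaw along by its upright tab until the sleeve is held in contact between both jaws, and let go. Keep the caliper lying flat on the bench without tilting it, and leave the other two pieces standing where they are.

Things in the scene. Friction and masses are not known exactly. Their poses are not given: they have to be found in the camera images.
- sleeve: Brown wooden tube standing upright: outer diameter 40 mm, bore 26 mm right through, 70 mm tall, about 45 g. Origin at the centre of its underside, z up its axis. Its yaw means nothing.
- dowel: Bystander: solid brown wooden cylinder standing upright, diameter 40 mm, 70 mm tall. Origin at the centre of its underside.
- block: Bystander: brown wooden block standing upright, 40 x 40 mm, 70 mm tall. Origin at the centre of its underside, x and y square to its sides.
- caliper: Steel caliper, 1 kg, lying loose and flat on the bench. Origin: middle of the beam's underside, z up. Beam along y: 330 mm long, 24 wide, 14 high. Both jaws lie flat, point to -x and end at x = -100 mm; each is 25 mm thick and 18 mm high. The fixed jaw is at the +y end, inner face at y = 130 mm. The sliding jaw's inner face is at y = -10 mm + joint jaw and closes towards +y.
- jaw (a joint): Travel of the sliding jaw in m along the caliper's +y, 0 (wide open) to 0.13. The opening between the jaws is 140 mm minus this, so it reads 0.100 when both jaws touch the 40 mm sleeve. It slides with about 1.5 N of friction and stays where it is left.
- tab (a point): Top centre of the upright black tab on the sliding jaw's carriage, over the beam: 30 mm along the caliper's x, 20 mm along its y (the sliding direction), standing from 23 to 70 mm above the bench. It lies 25 mm behind (-y) the sliding jaw's inner face. The carriage under it: 50 mm along y, flush with that face, x = -23 to 23 mm, top 23 mm above the bench. Axes as the caliper's.
- mouth (a point): Point on the bench surface between the jaws where the sleeve fits well: caliper x = -60 mm, y = 95 mm, that is 35 mm from the fixed jaw's inner face. At the start the jaws are 100 to 140 mm apart. Axes as the caliper's.

How it is judged:
At the end, for the whole second after the job is handed in: The sleeve stands upright (within 10 degrees) on the bench between the jaws, centred 25 to 100 mm from the middle of the beam; both jaws are closed on it (at most 5 mm wider apart than its 40 mm); the caliper lies flat on the bench (within 6 degrees); nothing moves (x of sleeve in the frame of caliper between -0.1 and -0.025 m and y of sleeve in the frame of caliper between 0.09 and 0.125 m and angle between sleeve's own z axis and vertical below 0.17 rad and height (world z) of each of sleeve, caliper below 0.01 m and value of joint jaw between 0.095 and 0.108 m and angle between caliper's own z axis and vertical below 0.1 rad and linear speed of each of sleeve, caliper below 0.02 m/s); the robot touches nothing.
It fails at once if the caliper is tilted by more than 10 degrees or lifted more than 20 mm (angle between caliper's own z axis and vertical above 0.175 rad or height (world z) of caliper above 0.02 m).
It fails at once if the dowel or the block is shifted by more than 30 mm or tipped (distance of any of dowel, block from where it was at the start of the episode above 0.03 m or angle between any of dowel, block's own z axis and vertical above 0.3 rad).
It also fails if it takes over 45 s, if anything falls off the work surface, if the arm or the gripper's body presses on something with over 40 N, if the wrist force passes 120 N, or if a joint passes its speed limit or range.

### The arm

A 6-joint arm with a two-finger parallel gripper is mounted at the origin on the work surface. World frame = base frame: x ahead of the robot, y to its left, z up, the work surface at z = 0. Lengths are in m, angles in rad, forces in N, time in s.
With the tool pointing down it reaches from about 0.4 to 0.925 m from the base axis. Payload 3.4 kg.
Tool frame: the origin (TCP) lies where the fingers leave the gripper's body, on its centre line; the fingertips stand 73 mm ahead of it and the grasp point (between the pads) lies 54 mm ahead of it (grip_point_offset is the distance from the TCP to the grasp point, in m); z points along the fingers, y is the line along which they close (so a half turn about z gives the same grasp; the last joint's range is limited). The gripper opens to 85 mm and grips with 20 to 120 N. Pads are 22 mm wide; open, the fingers measure 114 mm over their backs; the gripper's body (76 mm by 85 mm) begins 54 mm behind the grasp point. The pads swing forward as they close: fully open they stand 13 mm farther back than shut.
Start: joints at [-1.236, 0.307, 1.506, -0, 1.328, -0.073], TCP at [0.229, -0.528, 0.304] pointing down, gripper open.
Joint ranges: [-3.12, 3.12], [-1.05, 2.28], [0.14, 2.33], [-1.42, 4.57], [0.1, 2.73], [-2.68, 2.68]. Speed limits (rad/s): [2.57, 2.57, 3.14, 3.14, 3.14, 3.14].

### API

Orientations are given as a 3x3 rotation matrix whose columns are the frame's x, y, z axes.
In Python, from station import get_obs, read_camera, job_done, cut_out, grip_point_offset gives the robot as it stands. The module is installed in compiled form; this text tells all that it offers.
- The arm moves only by the tool jog_arm, never from a script. Its argument "targets" is a list of rows, each a list of 3 entries, a list of its own where there are three numbers: the finger opening in m, from 0 to 0.0854, then the shift along the tool's x, y, z in m, then the turn about the tool's z in degrees. A call has 1 to 10 rows; each row shifts and turns the commanded pose from where the row before left it, along the tool's axes as they then stand; what a row does not reach is not made up. A row lasts 1/10 s, in which the tool goes at most 50 mm and 8.59 degrees, less where a joint would pass 70% of its speed; a pose out of reach is approached as far as the arm can. A call is refused whole if a number of a shift passes 0.05 or a number of a turn 8.59, either way. A call with a gripper value outside its range is refused whole. The fingers move at their own pace and stop on an object; "squeeze" is the grip in N (left out, the last holds). Time passes only in rows, so rows that do not move let the fingers close. It gives the time, the measured TCP pose, the force, the opening and the grip force at its end, in the units of the state.
- get_obs(): the state, without advancing time (a new reading comes with each control period).
- read_camera(name): name is "scene" or "top" or "wrist"; returns a dict with "img" (420x560x3 uint8, red, green, blue), "z_map" (420x560 float32, m along the optical axis (not along the pixel's ray), 0 where there is no reading), "mtx" (3x3 intrinsics, pixels), "position" and "orientation" of the camera in the world. Camera axes: x right, y down, z forward; pixel columns grow to the right and rows downward; lengths in m; the calibration is good to about 2 mm. A picture is of the moment at which its call begins.
- job_done(): hands the job in; it is judged then, once.
Trained networks look in a picture, given as the dict that the camera call returned (one of the last four; its "shot" number tells which), for a name from the list of things; names that differ only in an ending like _2 or _b are one class to them, and where a whole thing is asked for, a point or a joint stands for the part that bears it (a point fixed in the world has none). Each returns a list of dicts, best first, with "score" (0 to 1); they miss things now and then, are a little off and sometimes report something else, mostly with a low value. They report only what shows in the picture. A call takes as long as a camera call.
- cut_out(picture, thing): "mask" (420x560 bool, what is visible of it) and "bbox" ([left, top, right, bottom] in pixels, round what is visible of it).
The state is a dict: "time": time; "qpos": joint angles; "qd": joint speeds; "tau": joint torques, N m; "eef_pos": TCP position; "tcp_rot": TCP orientation; "contact_force": force on the tool from outside, world axes, zero at the start; "wrist_torque": the same for the moment, N m; "gripper_width": finger opening in m; "finger_force": force on a finger pad.
Only numpy, scipy, OpenCV 4.12 (cv2) and the standard library are available. Lean on these libraries where they do the work, as an engineer would, in place of code of your own. Each camera call takes 0.05 s, during which the arm holds its last target. There are 200 camera calls.

## Working session

There is one attempt and no reset: what is moved stays moved. The work goes in short steps, Python scripts to look and compute and a tool call to move; the robot and the scene stay as the last step left them, time stands still between calls to the robot, and variables do not carry over. Pictures are saved under pics/ and viewed, at most 10 in all, crops included, and the job is handed in when it is done.

Besides the shell and the picture viewer there is one more tool, called after "Call:" in YAML: its name, and indented under it one key for each argument. jog_arm: Moves the arm, as the interface text tells. Its arguments: {"type":"object","properties":{"targets":{"type":"array","items":{"type":"array"}},"squeeze":{"type":"number"}},"required":["targets"]}

```bash
mkdir -p pics; cat > h.py <<'E'
import numpy as np,cv2
from station import *
def pts(p,mask):
    v,u=np.nonzero(mask&(p["z_map"]>0)); z=p["z_map"][v,u]
    c=np.linalg.inv(p["mtx"])@np.vstack([u*z,v*z,z])
    return (np.array(p["orientation"])@c).T+np.array(p["position"])
def save(p,n): cv2.imwrite("pics/"+n,p["img"][:,:,::-1])
E
python3 - <<'E'
from h import *
o=get_obs();print(o["time"],o["eef_pos"],np.round(o["tcp_rot"],3).tolist(),o["gripper_width"],grip_point_offset)
ims=[]
for c in ["top","scene"]:
    p=read_camera(c);save(p,c+"0.png");ims.append(p["img"])
    print(c,np.round(p["position"],3))
    for n in ["sleeve","dowel","block","caliper","tab"]:
        for d in cut_out(p,n)[:3]:
            q=pts(p,d["mask"]);
            if len(q)<5: continue
            t=q[q[:,2]>.06]
            print(n,round(d["score"],2),d["bbox"],"med",np.round(np.median(q,0),3),"zmax",q[:,2].max().round(3),"top",len(t),np.round((t.min(0)+t.max(0))/2,3) if len(t) else "", np.round(np.ptp(t,0),3) if len(t) else "")
E
```

```text
0.0 [ 0.22833405 -0.52709888  0.30297993] [[0.918, 0.397, -0.001], [0.397, -0.918, 0.002], [0.0, -0.002, -1.0]] 0.08500671856103574 0.0539
top [0.321 0.053 1.09 ]
sleeve 0.9 [229.6, 176.5, 247.9, 205.8] med [0.575 0.153 0.058] zmax 0.075 top 189 [0.577 0.154 0.067] [0.039 0.038 0.014]
dowel 0.73 [151.5, 223.6, 173.8, 244.7] med [0.476 0.296 0.068] zmax 0.075 top 313 [0.48  0.301 0.067] [0.038 0.039 0.015]
block 0.82 [235.9, 224.3, 260.4, 251.7] med [0.474 0.126 0.069] zmax 0.074 top 392 [0.478 0.127 0.067] [0.042 0.043 0.014]
caliper 0.61 [296.9, 182.2, 451.4, 237.9] med [ 0.586 -0.12   0.016] zmax 0.076 top 158 [ 0.595 -0.137  0.069] [0.031 0.021 0.015]
tab 0.65 [359.1, 176.5, 386.9, 237.4] med [ 0.574 -0.128  0.02 ] zmax 0.076 top 159 [ 0.595 -0.137  0.069] [0.031 0.021 0.015]
tab 0.21 [299.2, 179.0, 451.2, 234.5] med [ 0.587 -0.12   0.016] zmax 0.076 top 146 [ 0.593 -0.137  0.069] [0.028 0.021 0.015]
scene [1.02  0.362 0.568]
sleeve 0.7 [297.1, 239.1, 326.1, 285.1] med [0.591 0.156 0.05 ] zmax 0.073 top 389 [0.578 0.153 0.067] [0.04  0.038 0.013]
dowel 0.74 [407.5, 238.5, 441.1, 288.7] med [0.495 0.301 0.051] zmax 0.073 top 500 [0.482 0.299 0.066] [0.041 0.039 0.013]
block 0.83 [306.3, 192.2, 342.2, 244.8] med [0.496 0.13  0.051] zmax 0.073 top 492 [0.48  0.126 0.066] [0.044 0.041 0.013]
caliper 0.89 [96.0, 180.3, 267.8, 255.0] med [ 0.595 -0.116  0.016] zmax 0.073 top 209 [ 0.596 -0.138  0.066] [0.032 0.021 0.013]
tab 0.78 [143.8, 179.9, 210.6, 232.1] med [ 0.592 -0.13   0.021] zmax 0.073 top 215 [ 0.596 -0.139  0.066] [0.032 0.022 0.013]
tab 0.42 [94.5, 177.1, 267.1, 254.8] med [ 0.595 -0.116  0.016] zmax 0.073 top 216 [ 0.596 -0.139  0.066] [0.032 0.022 0.013]
```

View pics/top0.png

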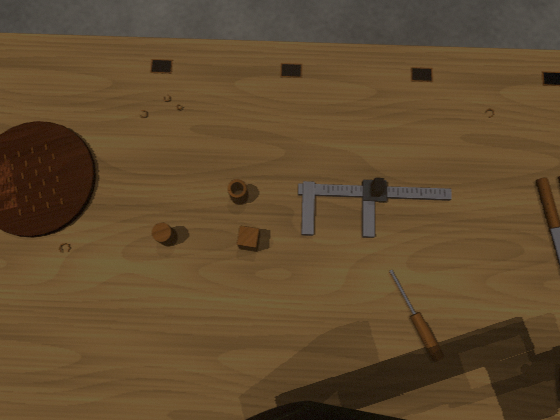

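View pics/scene0.png

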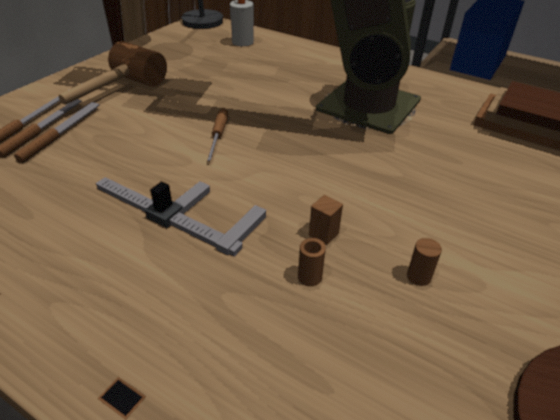

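The pictures show the tube (bore visible) at top pixel (238,191), block at (249,238), dowel at (164,233). The caliper beam runs along row ~190, with its fixed jaw at column 308 and tab at (378,187). Next I'll fit the caliper's pose.

```bash
python3 - <<'E'
from h import *
for c in ["top","scene"]:
    p=read_camera(c);q=pts(p,max(cut_out(p,"caliper"),key=lambda d:d["score"])["mask"]);
    q=q[(q[:,2]>.009)&(q[:,2]<.03)]
    b=q[(q[:,0]>.575)&(abs(q[:,1]+.137)>.04)]
    b=b[(b[:,1]<-.17)|((b[:,1]<-.02-.03))]  # beam only, clear of fixed jaw
    vx,vy,x0,y0=cv2.fitLine(b[:,:2].astype(np.float32),cv2.DIST_HUBER,0,.001,.001).ravel()
    if vy<0: vx,vy=-vx,-vy
    ey=np.array([vx,vy]);ex=np.array([vy,-vx])
    r=q[:,:2]-[x0,y0]; s=r@ey; t=r@ex
    bm=abs(t)<.010; mid=(np.percentile(s[bm],.5)+np.percentile(s[bm],99.5))/2
    org=np.array([x0,y0])+mid*ey; s=s-mid
    print(c,len(b),"yaw",np.degrees(np.arctan2(-vx,vy)),"org",org,"len",np.ptp(s[bm]),"t range",np.percentile(t,[.5,99.5]),"beam width",np.percentile(t[(s<-.09)],[1,99]))
    j=s[(t<-.035)]; print("fixed jaw s",np.percentile(j[j>.1],[1,50,99]),"sliding",np.percentile(j[j<.09],[1,50,99]))
    print("mouth",org-.06*ex+.095*ey)
print(get_obs()["time"])
E
```

```text
top 861 yaw 0.026403006 org [ 0.59432032 -0.13796474] len 0.3281081902701002 t range [-0.09865352  0.0201751 ] beam width [-0.01171417  0.01285071]
fixed jaw s [0.13026943 0.14235875 0.15486744] sliding [0.00223585 0.01398544 0.02573423]
mouth [ 0.53427655 -0.04299241]
scene 925 yaw 0.04412735 org [ 0.59801377 -0.13901734] len 0.3322894938156018 t range [-0.09949278  0.02154662] beam width [-0.0135217   0.01073955]
fixed jaw s [0.12958466 0.144664   0.15471141] sliding [0.00037851 0.01709798 0.02576827]
mouth [ 0.53794062 -0.04406358]
0.8
```

Call:
jog_arm:
  targets:
    - [0.085, [0, 0, 0], 7.8]
    - [0.085, [0, 0, 0], 7.8]
    - [0.085, [0, 0, 0], 7.8]
    - [0.085, [0.022, -0.04, 0], 0]
    - [0.085, [0.022, -0.04, 0], 0]
    - [0.085, [0.022, -0.04, 0], 0]
    - [0.085, [0.022, -0.04, 0], 0]
    - [0.085, [0.022, -0.04, 0], 0]
    - [0.085, [0.022, -0.04, 0], 0]
    - [0.085, [0.022, -0.04, 0], 0]
  squeeze: 30

```text
time: 1.8
eef_pos: [0.383, -0.246, 0.3042]
tcp_rot: [[1.0, -0.0, 0.001], [-0.0, -1.0, -0.0], [0.001, 0.0, -1.0]]
contact_force: [1.5, -0.5, 0.0]
gripper_width: 0.0847
finger_force: 0.0
```

Call:
jog_arm:
  targets:
    - [0.085, [0.022, -0.04, 0], 0]
    - [0.085, [0.022, -0.04, 0], 0]
    - [0.085, [0.022, -0.04, 0], 0]
    - [0.085, [0.022, -0.04, 0], 0]
    - [0.085, [0.022, -0.04, 0], 0]
    - [0.085, [0.022, -0.04, 0], 0]
    - [0.085, [0.022, -0.04, 0], 0]
    - [0.085, [0.022, -0.04, 0], 0]
    - [0.085, [0.02, -0.04, 0], 0]
    - [0.085, [0, 0, 0], 0]

```text
time: 2.8
eef_pos: [0.5808, 0.1174, 0.3038]
tcp_rot: [[1.0, 0.005, 0.003], [0.005, -1.0, 0.003], [0.003, -0.003, -1.0]]
contact_force: [0.0, -0.7, 0.2]
gripper_width: 0.085
finger_force: 0.0
```

Call:
jog_arm:
  targets:
    - [0.085, [-0.004, -0.036, 0.03], 0]
    - [0.085, [0, 0, 0.04], 0]
    - [0.085, [0, 0, 0.03], 0]
    - [0.085, [0, 0, 0], 0]
    - [0.085, [0, 0, 0], 0]

```text
time: 3.3
eef_pos: [0.5741, 0.148, 0.204]
tcp_rot: [[1.0, 0.0, -0.001], [0.0, -1.0, -0.0], [-0.001, 0.0, -1.0]]
contact_force: [0.8, -0.4, 0.7]
gripper_width: 0.0849
finger_force: 0.0
```

```bash
python3 - <<'E'
from h import *
p=read_camera("wrist");save(p,"w1.png")
for d in cut_out(p,"sleeve")[:2]:
    q=pts(p,d["mask"]);t=q[(q[:,2]>.06)&(q[:,2]<.08)];print(d["score"],len(t),(t.min(0)+t.max(0))/2,np.ptp(t,0))
o=get_obs();print(o["time"],o["eef_pos"])
E
```

```text
0.63 1979 [0.57891614 0.15296251 0.06599761] [0.03929497 0.03868739 0.01194033]
3.4 [0.57561554 0.14823403 0.20590757]
```

View pics/w1.png

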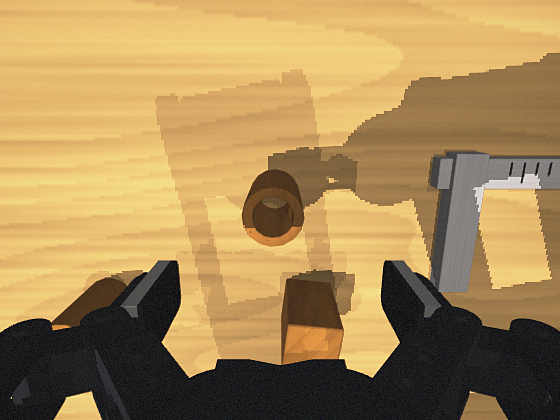

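The wrist view shows the hollow tube at (272,215), with the block at (313,320) and the dowel at the lower left. It measures (0.578, 0.153), so I'm descending to grip it.

Call:
jog_arm:
  targets:
    - [0.085, [0.003, -0.005, 0.0], 0]
    - [0.085, [0, 0, 0.035], 0]
    - [0.085, [0, 0, 0.035], 0]
    - [0.085, [0, 0, 0.033], 0]
    - [0.085, [0, 0, 0], 0]
    - [0.085, [0, 0, 0], 0]
    - [0.03, [0, 0, 0], 0]
    - [0.03, [0, 0, 0], 0]
    - [0.03, [0, 0, 0], 0]
    - [0.03, [0, 0, 0], 0]

```text
time: 4.4
eef_pos: [0.5782, 0.1537, 0.1026]
tcp_rot: [[1.0, 0.0, 0.003], [0.0, -1.0, 0.001], [0.003, -0.001, -1.0]]
contact_force: [-0.7, -0.2, 6.0]
gripper_width: 0.0399
finger_force: 29.6
```

Call:
jog_arm:
  targets:
    - [0.03, [0, 0, 0], 0]
    - [0.03, [0, 0, 0], 0]
    - [0.03, [0, 0, 0], 0]

```text
time: 4.7
eef_pos: [0.5782, 0.1537, 0.1027]
tcp_rot: [[1.0, 0.0, 0.003], [0.0, -1.0, 0.001], [0.003, -0.001, -1.0]]
contact_force: [-0.3, -0.1, 5.9]
gripper_width: 0.0395
finger_force: 29.6
```

Call:
jog_arm:
  targets:
    - [0.03, [0, 0, -0.04], 0]
    - [0.03, [0, 0, -0.04], 0]
    - [0.03, [0, 0, -0.03], 0]
    - [0.03, [-0.01, 0.04, 0], 0]
    - [0.03, [-0.01, 0.04, 0], 0]
    - [0.03, [-0.01, 0.04, 0], 0]
    - [0.03, [-0.012, 0.04, 0], 0]
    - [0.03, [0, 0.03, 0], 0]
    - [0.03, [0, 0, 0], 0]
    - [0.03, [0, 0, 0], 0]

```text
time: 5.7
eef_pos: [0.5354, -0.037, 0.2115]
tcp_rot: [[1.0, -0.002, 0.001], [-0.002, -1.0, 0.0], [0.001, -0.0, -1.0]]
contact_force: [0.3, 0.9, -0.5]
gripper_width: 0.0397
finger_force: 30.6
```

```bash
python3 - <<'E'
from h import *
p=read_camera("scene");save(p,"s2.png")
o=get_obs();print(o["time"],o["eef_pos"],o["gripper_width"],o["finger_force"])
for d in cut_out(p,"sleeve")[:1]:
    q=pts(p,d["mask"]);print(d["score"],d["bbox"],np.median(q,0),q.min(0),q.max(0))
E
```

```text
5.75 [ 0.53543438 -0.03629022  0.21131739] 0.03968365286206646 30.597407966852188
0.9 [211.6, 128.0, 243.0, 176.3] [ 0.55015188 -0.0314302   0.15212682] [ 0.42120525 -0.1098758   0.0006722 ] [ 0.5566748  -0.01766494  0.18072587]
```

View pics/s2.png

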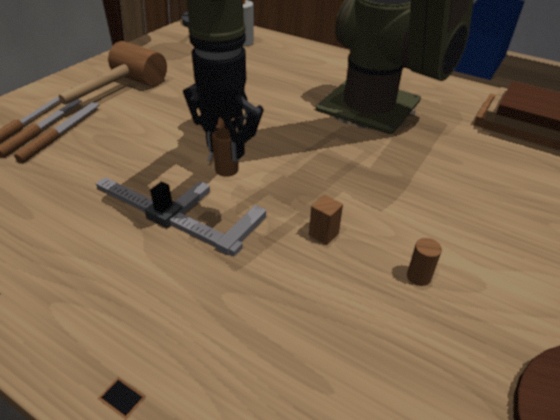

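The tube is held upright at (226,150) over the mouth; the other two pieces haven't moved. Lowering it now.

Call:
jog_arm:
  targets:
    - [0.03, [0, 0, 0.04], 0]
    - [0.03, [0, 0, 0.04], 0]
    - [0.03, [0, 0, 0.02], 0]
    - [0.03, [0, 0, 0.005], 0]
    - [0.03, [0, 0, 0.003], 0]
    - [0.03, [0, 0, 0], 0]
    - [0.03, [0, 0, 0], 0]

```text
time: 6.5
eef_pos: [0.5365, -0.0363, 0.1041]
tcp_rot: [[1.0, 0.001, 0.003], [0.001, -1.0, -0.0], [0.003, 0.0, -1.0]]
contact_force: [-0.3, -0.6, -0.3]
gripper_width: 0.0396
finger_force: 30.6
```

Call:
jog_arm:
  targets:
    - [0.03, [0, 0, 0.001], 0]
    - [0.03, [0, 0, 0], 0]
    - [0.065, [0, 0, 0], 0]
    - [0.065, [0, 0, 0], 0]
    - [0.065, [0, 0, 0], 0]
    - [0.065, [0, 0, 0], 0]
    - [0.065, [0, 0, -0.04], 0]
    - [0.065, [0, 0, -0.04], 0]
    - [0.065, [0, 0, -0.03], 0]
    - [0.065, [0, 0, 0], 0]

```text
time: 7.5
eef_pos: [0.5381, -0.0369, 0.2164]
tcp_rot: [[1.0, 0.0, 0.009], [0.0, -1.0, -0.001], [0.009, 0.001, -1.0]]
contact_force: [1.1, -0.5, -0.2]
gripper_width: 0.0654
finger_force: 0.0
```

Call:
jog_arm:
  targets:
    - [0.05, [0.03, 0.035, 0], 0]
    - [0.05, [0.03, 0.035, 0], 0]
    - [0.05, [0, 0.03, 0], 0]
    - [0.05, [0, 0, 0], 0]
    - [0.05, [0, 0, 0], 0]

```text
time: 8.0
eef_pos: [0.5946, -0.1369, 0.2106]
tcp_rot: [[1.0, -0.001, -0.002], [-0.001, -1.0, 0.001], [-0.002, -0.001, -1.0]]
contact_force: [-1.1, -0.1, -0.2]
gripper_width: 0.0502
finger_force: 0.0
```

```bash
python3 - <<'E'
from h import *
o=get_obs();print(o["time"],o["eef_pos"],o["gripper_width"])
for c in ["scene","wrist"]:
    p=read_camera(c);save(p,c+"3.png")
    for n in ["sleeve","tab"]:
      for d in cut_out(p,n)[:2]:
        q=pts(p,d["mask"]);t=q[(q[:,2]>.06)&(q[:,2]<.08)]
        if len(t): print(c,n,round(d["score"],2),len(t),(t.min(0)+t.max(0))/2,np.ptp(t,0))
E
python3 -c "
import cv2;cv2.imwrite('pics/m3.png',cv2.resize(cv2.hconcat([cv2.imread('pics/scene3.png'),cv2.imread('pics/wrist3.png')]),(800,300)))"
```

```text
8.0 [ 0.59459504 -0.13691785  0.21056611] 0.05020321432151734
scene sleeve 0.75 314 [ 0.53650111 -0.03741786  0.06643328] [0.03945051 0.03939838 0.01286376]
scene tab 0.86 212 [ 0.59661328 -0.13812926  0.06658524] [0.03097489 0.02043232 0.0128198 ]
scene tab 0.43 476 [0.48236145 0.29912009 0.06637925] [0.03961228 0.0376618  0.01265562]
wrist sleeve 0.95 1004 [ 0.54044966 -0.03739857  0.06597545] [0.03266138 0.03762948 0.01194843]
wrist tab 0.83 1383 [ 0.59717794 -0.13857566  0.06613142] [0.03012637 0.01931963 0.01217367]
```

View pics/m3.png

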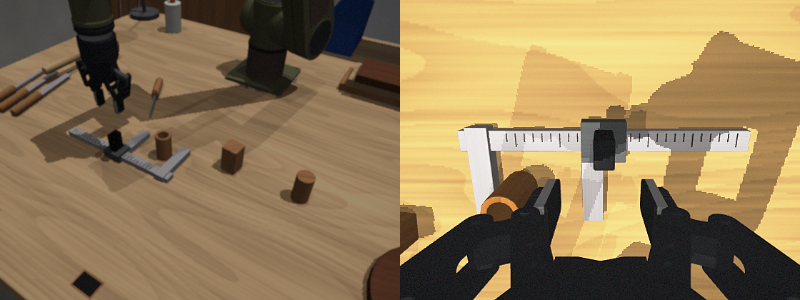

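The scene view shows the tube standing at (0.5365, -0.037) between the jaws, and the gripper is over the tab. Next I'll straddle the tab.

Call:
jog_arm:
  targets:
    - [0.05, [0.002, 0.001, 0.02], 0]
    - [0.05, [0, 0, 0.04], 0]
    - [0.05, [0, 0, 0.03], 0]
    - [0.05, [0, 0, 0.016], 0]
    - [0.05, [0, 0, 0], 0]
    - [0.026, [0, 0, 0], 0]
    - [0.026, [0, 0, 0], 0]
    - [0.026, [0, 0, 0], 0]
  squeeze: 20

```text
time: 9.1
eef_pos: [0.5984, -0.1376, 0.1075]
tcp_rot: [[1.0, 0.001, 0.003], [0.001, -1.0, -0.001], [0.003, 0.001, -1.0]]
contact_force: [0.1, -0.8, -0.1]
gripper_width: 0.0256
finger_force: 0.0
```

Call:
jog_arm:
  targets:
    - [0.026, [0, -0.006, 0], 0]
    - [0.026, [0, -0.007, 0], 0]
    - [0.026, [0, -0.007, 0], 0]
    - [0.026, [0, -0.007, 0], 0]
    - [0.026, [0, -0.007, 0], 0]
    - [0.026, [0, -0.007, 0], 0]
    - [0.026, [0, -0.007, 0], 0]
    - [0.026, [0, -0.006, 0], 0]
    - [0.026, [0, -0.003, 0], 0]
    - [0.026, [0, 0, 0], 0]

```text
time: 10.1
eef_pos: [0.5969, -0.0797, 0.1057]
tcp_rot: [[1.0, 0.001, -0.001], [0.001, -1.0, 0.001], [-0.001, -0.001, -1.0]]
contact_force: [-0.2, 0.3, -0.4]
gripper_width: 0.0258
finger_force: 0.0
```

Call:
jog_arm:
  targets:
    - [0.026, [0, -0.002, 0], 0]
    - [0.026, [0, -0.002, 0], 0]
    - [0.026, [0, -0.002, 0], 0]
    - [0.026, [0, 0, 0], 0]

```text
time: 10.5
eef_pos: [0.597, -0.0743, 0.1057]
tcp_rot: [[1.0, 0.0, -0.001], [0.0, -1.0, 0.0], [-0.001, -0.0, -1.0]]
contact_force: [-0.9, -0.9, -0.6]
gripper_width: 0.0262
finger_force: 0.3
```

Call:
jog_arm:
  targets:
    - [0.026, [0, -0.001, 0], 0]
    - [0.026, [0, -0.001, 0], 0]
    - [0.026, [0, -0.001, 0], 0]
    - [0.026, [0, 0, 0], 0]

```text
time: 10.9
eef_pos: [0.5972, -0.0714, 0.1059]
tcp_rot: [[1.0, 0.0, -0.0], [0.0, -1.0, -0.0], [-0.0, 0.0, -1.0]]
contact_force: [-0.4, -2.9, -0.2]
gripper_width: 0.0258
finger_force: 0.8
```

```bash
python3 - <<'E'
from h import *
o=get_obs();print(o["time"],o["eef_pos"],o["contact_force"],o["finger_force"])
p=read_camera("scene");save(p,"s4.png")
for n in ["sleeve","tab"]:
  for d in cut_out(p,n)[:2]:
    q=pts(p,d["mask"]);t=q[(q[:,2]>.06)&(q[:,2]<.075)]
    if len(t): print(n,round(d["score"],2),len(t),(t.min(0)+t.max(0))/2,np.ptp(t,0))
cv2.imwrite("pics/s4c.png",cv2.resize(p["img"][100:280,80:360,::-1],None,fx=2.5,fy=2.5))
E
```

```text
10.9 [ 0.59722362 -0.07144918  0.10585121] [-0.36253755 -2.90477581 -0.20530443] 0.8345245756208897
sleeve 0.95 297 [ 0.53730136 -0.02898782  0.06635271] [0.03829048 0.03788084 0.01262129]
tab 0.6 141 [ 0.60146749 -0.07492609  0.06632388] [0.02202625 0.02205689 0.01264112]
```

View pics/s4c.png

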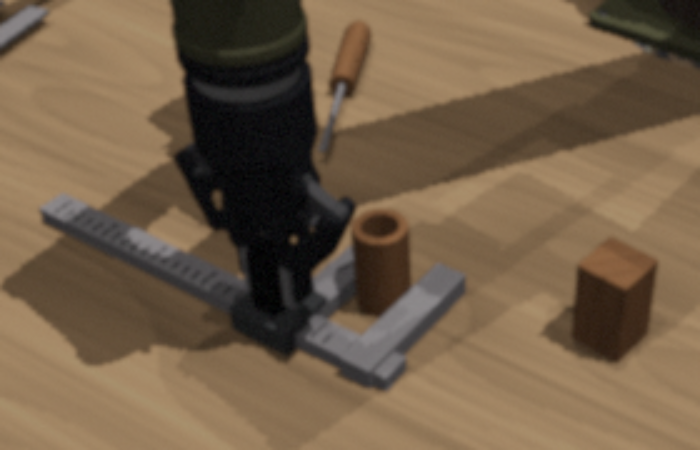

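The tube is upright and has slid against the fixed jaw (y = -0.029), and the force is starting to rise. I'll push a little further to confirm contact.

Call:
jog_arm:
  targets:
    - [0.026, [0, -0.001, 0], 0]
    - [0.026, [0, -0.001, 0], 0]
    - [0.026, [0, 0, 0], 0]

```text
time: 11.35
eef_pos: [0.5975, -0.0701, 0.1059]
tcp_rot: [[1.0, 0.001, 0.0], [0.001, -1.0, -0.001], [0.0, 0.001, -1.0]]
contact_force: [-0.8, -5.2, -1.1]
gripper_width: 0.026
finger_force: 2.5
```

Call:
jog_arm:
  targets:
    - [0.045, [0, 0.003, 0], 0]
    - [0.045, [0, 0, 0], 0]
    - [0.045, [0, 0, 0], 0]
    - [0.045, [0, 0, -0.04], 0]
    - [0.045, [0, 0, -0.05], 0]
    - [0.045, [0, 0.02, -0.05], 0]
    - [0.045, [0, 0.05, 0], 0]
    - [0.045, [0, 0.05, 0], 0]
    - [0.045, [0, 0.05, 0], 0]
    - [0.045, [0, 0, 0], 0]

```text
time: 12.35
eef_pos: [0.5977, -0.2473, 0.2427]
tcp_rot: [[1.0, -0.005, 0.002], [-0.005, -1.0, -0.004], [0.002, 0.004, -1.0]]
contact_force: [-0.0, 0.0, -0.9]
gripper_width: 0.0446
finger_force: 0.0
```

```bash
python3 - <<'E'
from h import *
o=get_obs();print(o["time"],o["eef_pos"],o["contact_force"])
p=read_camera("scene")
for n in ["sleeve","tab","dowel","block"]:
  for d in cut_out(p,n)[:1]:
    q=pts(p,d["mask"]);t=q[(q[:,2]>.06)&(q[:,2]<.075)]
    if len(t): print(n,round(d["score"],2),len(t),(t.min(0)+t.max(0))/2,np.ptp(t,0))
q=pts(p,cut_out(p,"caliper")[0]["mask"]);q=q[(q[:,2]>.009)&(q[:,2]<.03)]
j=q[(q[:,0]<.575)&(q[:,0]>.5)];b=q[(q[:,0]>.585)&(q[:,0]<.605)]
print("jaws y",np.percentile(j[j[:,1]>-.029,1],[1,99]),np.percentile(j[j[:,1]<-.029,1],[1,99]),"beam y",np.percentile(b[:,1],[.5,99.5]))
cv2.imwrite("pics/s5c.png",cv2.resize(p["img"][100:280,80:360,::-1],None,fx=2.5,fy=2.5))
E
```

```text
12.35 [ 0.59774302 -0.2472985   0.24274494] [-0.04587446  0.03227009 -0.87765187]
sleeve 0.89 316 [ 0.5366725  -0.02834021  0.06614508] [0.03833631 0.03941239 0.01222515]
tab 0.75 226 [ 0.59677929 -0.07379211  0.06637136] [0.03061963 0.02206206 0.01268262]
dowel 0.62 504 [0.48218079 0.29950076 0.06641264] [0.04031132 0.03877557 0.0125446 ]
block 0.67 507 [0.48052109 0.12474204 0.06679563] [0.04356338 0.04393257 0.01342323]
jaws y [-0.00855163  0.0168599 ] [-0.07504763 -0.04345259] beam y [-0.30170335  0.02665858]
```

View pics/s5c.png

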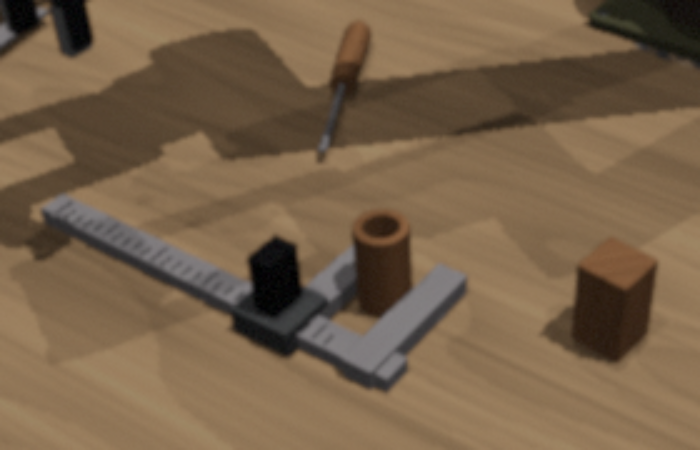

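The tube stands upright between the jaws, and the tab position puts the opening at about 40 mm. The other two pieces haven't moved and the gripper is clear, so I'm handing in.

```bash
python3 -c "
from station import *
print(job_done())"
```

```text
the job is handed in; nothing more can be done
None
```

The sleeve is standing upright between the caliper's jaws, closed to about 40 mm on it; the dowel and block haven't moved, the gripper is clear, and the job is handed in (no verdict was returned).

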